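# Index the painting stand to its next hole

## Robot

A 6-joint arm with a two-finger parallel gripper is mounted at the origin on a cart in front of the work surface, level with it; the furniture and walls round the work are solid. World frame = base frame: x ahead of the robot, y to its left, z up, the work surface at z = 0. Lengths are in m, angles in degrees, forces in N, time in s.
With the tool pointing down it reaches from about 0.25 to 0.725 m from the base axis. Payload 9.7 kg.
Tool frame: the origin (TCP) lies on the centre line of the jaws, within the pads' length; the fingertips stand 14 mm ahead of it and the grasp point (between the pads) lies 5 mm behind it; z points along the fingers, y is the line along which they close (so a half turn about z gives the same grasp; the last joint's range is limited). The gripper opens to 85 mm and grips with 20 to 120 N. Pads are 22 mm wide; open, the fingers measure 114 mm over their backs; the gripper's body (76 mm by 85 mm) begins 54 mm behind the grasp point. The pads swing forward as they close: fully open they stand 13 mm farther back than shut.
Start: joints at [-67.151, 4.979, 10.078, 95.1, 0, 90], TCP at [0.214, -0.507, 0.245] pointing down, gripper open.
Joint ranges: [-179.16, 179.16], [-48.56, 103.87], [-65.8, 70.77], [-126.05, 130.52], [-82.76, 87.17], [-180, 180]. Speed limits (degrees/s): [127.2, 127.2, 147.25, 180, 180, 180].

## Interface

Orientations are given as [roll, pitch, yaw] about the fixed x, y, z axes, in that order (R = Rz(yaw) Ry(pitch) Rx(roll)).
In Python, from workcell import bot, camera, get_calibration, ticket gives the robot as it stands. The module is installed in compiled form; this text tells all that it offers.
- The arm moves only by the tool send_rows, never from a script. Its arguments are lists of equal length, an entry for each row: "linear": the shift along the tool's x, y, z in m, a list of three; "twist": the turn, a rotation vector about the tool's x, y, z in units of 10 degrees (1.0 is 10 degrees), a list of three; "gripper": the opening in per cent of the stroke, from 0 (shut) to 100 (fully open). In form: {"linear": [[x, y, z], ...], "twist": [[wx, wy, wz], ...], "gripper": [gripper, ...]}. A call has 1 to 8 rows; each row shifts and turns the commanded pose from where the row before left it, along the tool's axes as they then stand; what a row does not reach is not made up. A row lasts 1/8 s, in which the tool goes at most 62.5 mm and 10.7 degrees, less where a joint would pass 70% of its speed; a pose out of reach is approached as far as the arm can. A call with a gripper value outside its range is refused whole. The fingers move at their own pace and stop on an object; "grip_force" is the grip in N (left out, the last holds). Time passes only in rows, so rows that do not move let the fingers close. It gives the time, the measured TCP pose, the force, the opening and the grip force at its end, in the units of the state.
- bot.get_obs(): the state, without advancing time (a new reading comes with each control period).
- camera(name): name is "side" or "top"; returns the picture (384x512x3 uint8, red, green, blue); there is no depth.
- get_calibration(name): a dict with "fx", "fy", "cx", "cy" (pixels), "k1" (the pictures are not rectified: a ray, as slopes to the right and down, at radius r is drawn at 1 + k1 r^2 times it, then the intrinsics apply), "origin" and "orientation" of the camera in the world. Camera axes: x right, y down, z forward; pixel columns grow to the right and rows downward; lengths in m; the calibration is good to about 2 mm. A picture is of the moment at which its call begins. get_calibration takes no time and is no camera call.
- ticket.job_done(): hands the job in; it is judged then, once.
The state is a dict: "time": time; "q": joint angles; "qd": joint speeds; "joint_efforts": joint torques, N m; "ee_pos": TCP position; "tcp_rot": TCP orientation; "wrist_force": force on the tool from outside, world axes, zero at the start; "torque": the same for the moment, N m; "opening": finger opening in m; "grasp_force": force on a finger pad.
Only numpy, scipy, OpenCV 4.12 (cv2) and the standard library are available. Lean on these libraries where they do the work, as an engineer would, in place of code of your own. Each camera call takes 0.05 s, during which the arm holds its last target. There are 200 camera calls.

## Task

Turn the model painting stand on to its next position: draw its spring pin by the red knob, swing the arm anticlockwise (seen from above) just off the hole, let the pin down onto the plate, and push the arm on with the pin riding on the plate until it snaps fully home in the next hole, not one beyond. Go gently, so that the pin is never forced against the plate or the side of a hole, and leave the red tool shed standing on the turntable and the things round about as they are.

Things in the scene. Friction and masses are not known exactly. Their poses are not given: they have to be found in the camera images.
- stand: Fixed stand on three legs: round light-wood board, 240 mm across, 8 mm thick, its underside 65 mm above the table; origin there, on the turntable's vertical axis, z up; -x points to the start hole. A flat index plate lies on it, 74 to 96 mm from the axis, face 85 mm above the table: a bare aluminium piece with the start hole, then, anticlockwise, a blue segment (0.4 mm higher) with two holes.
- start_hole (a point): Mouth of the start hole in the aluminium plate. All holes are square, 10 mm wide, brass-lined, 85 mm from the axis. The blue segment is clamped at another angle each time: its first hole, the next hole, is 38 to 62 degrees (0.66 to 1.08 rad) anticlockwise of this one, its second 36 degrees farther. Its three brass thumb screws (tops 85 mm above the table) stand 106 mm from the axis.
- platter (a joint): Angle of the white turntable and its arm, rad: 0 with the pin in the start hole, growing anticlockwise from above. It stays where left; pushing it at the knob takes about 1 N, about 2 N with the pin riding on the plate. The disc is 86 mm wide; a steel arm, 16 mm wide and 89 to 98 mm above the table, ends in an 18 mm round bushing (top at 104.5 mm) round the pin, 85 mm from the axis.
- pin (a joint): How far the spring pin is drawn upward, m: 0 fully home in a hole, about 0.008 with its tip riding on the plate, 0.014 fully drawn (stop). Its tip is clear of the plate from 0.009. The spring presses it down with 3 N at 0 and 6.5 N at 0.014.
- knob_center (a point): Centre of the red ribbed knob on top of the pin: an upright cylinder 20 mm in diameter and 20 mm high, its centre 118 mm above the table when the pin is home. It moves up with the pin and round with the arm, 85 mm from the axis.
- pin_tip: The steel pin under the knob, 8 mm in diameter with a round end; the origin is its lowest point, 77 mm above the table when home (8 mm below the plate's face). It has 1 mm of play to either side in a hole. It is spoilt by more than 25 N against the plate or a hole's side.
- platter_center (a point): Centre of the top face of the white turntable disc, on the axis, 99 mm above the table.
- shed: Loose red model tool shed with a brown roof, 46 x 58 x 38 mm, standing on the middle of the turntable and turning with it; origin at the centre of its underside.
- paint_jar_0: Loose red enamel jar with white lid, 30 mm wide, 36 mm high, on the table; origin under its centre. A bystander.
- truck_red: Loose red model pickup, 22 x 56 x 23 mm, on the table; origin under its centre. A bystander.
- pickup_blue: Loose blue model pickup, 22 x 56 x 23 mm, on the table; origin under its centre. A bystander.
- paint_jar_1: Loose dark green enamel jar with white lid, 30 mm wide, 36 mm high, on the table; origin under its centre. A bystander.
There are look-alikes about, which are no part of the job. What is meant by the shed is not yellow, and is the larger of those in its own colour.

How it is judged:
By the outcome, as a careful person would: the job done as asked, in the order asked, and still so for the second after the job is handed in, with the robot touching nothing.
It also fails if it takes over 48 s, if anything falls off the work surface, if the arm or the gripper's body presses on something with over 40 N, if the wrist force passes 120 N, or if a joint passes its speed limit or range.

## Working session

There is one attempt and no reset: what is moved stays moved. The work goes in short steps, Python scripts to look and compute and a tool call to move; the robot and the scene stay as the last step left them, time stands still between calls to the robot, and variables do not carry over. Pictures are saved under pics/ and viewed, at most 10 in all, crops included, and the job is handed in when it is done.

Besides the shell and the picture viewer there is one more tool, called after "Call:" in YAML: its name, and indented under it one key for each argument. send_rows: Moves the arm, as the interface text tells. Its arguments: {"type":"object","properties":{"linear":{"type":"array"},"twist":{"type":"array"},"gripper":{"type":"array"},"grip_force":{"type":"number"}},"required":["linear","twist","gripper"]}

```bash
mkdir -p pics; python3 - <<'E'
from workcell import bot,camera,get_calibration
import cv2
for n in("side","top"):
    im=camera(n); cv2.imwrite(f"pics/{n}0.png",im[:,:,::-1]); print(n,get_calibration(n))
print(bot.get_obs())
E
```

```text
side {'fx': 378.522810210604, 'fy': 378.522810210604, 'cx': 257.96561580215166, 'cy': 189.75578403700442, 'k1': 0.012672279306184945, 'origin': array([ 0.46565681, -0.77121514,  0.64521938]), 'orientation': array([-127.75779831,   -0.45892651,   -7.33519039])}
top {'fx': 434.18454182364576, 'fy': 434.18454182364576, 'cx': 259.0540704310631, 'cy': 189.17362459249642, 'k1': 0.04432289798929693, 'origin': array([ 0.46997449, -0.05825395,  1.05046794]), 'orientation': array([-175.8598295 ,   -0.25377573,  -91.06852407])}
{'time': 0.1, 'q': array([-6.71532536e+01,  5.00747600e+00,  1.00380651e+01,  9.50980786e+01,
       -8.05285233e-04,  9.00006427e+01]), 'qd': array([-0.088015  , -0.0289829 ,  0.23568623, -0.00739965,  0.06359147,
        0.04375246]), 'joint_efforts': array([-5.52621987e-04, -5.21561730e+01,  4.65653229e+01,  1.61767431e-02,
       -1.23447688e-05, -1.81606129e-05]), 'ee_pos': array([ 0.21347207, -0.50668224,  0.24465016]), 'tcp_rot': array([-1.79932510e+02,  8.06041772e-04,  2.28461046e+01]), 'wrist_force': array([ 0.40674648, -0.22611241, -0.19796041]), 'torque': array([ 0.01820957, -0.00878879,  0.00948136]), 'grasp_force': 0.0, 'opening': 0.08535470309953952}
```

View pics/top0.png

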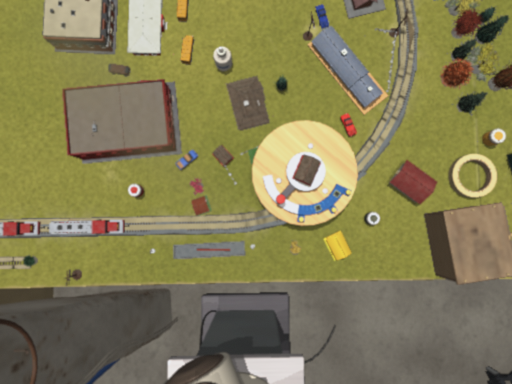

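View pics/side0.png

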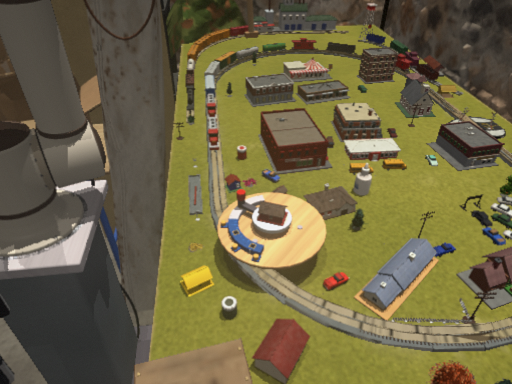

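The top view shows the board centred near (305,172), the red knob near (281,199) and the blue segment running anticlockwise from about (300,212) to (347,190). The shed is on the white disc near (307,169).

```bash
cat > h.py <<'E'
import numpy as np, cv2
from scipy.spatial.transform import Rotation as R
from workcell import bot,camera,get_calibration
def ray(n,u,v):
    c=get_calibration(n); K=np.array([[c['fx'],0,c['cx']],[0,c['fy'],c['cy']],[0,0,1]])
    d=np.array([c['k1'],0,0,0,0])
    p=cv2.undistortPoints(np.array([[[u,v]]],float),K,d)[0,0]
    return c['origin'],R.from_euler('xyz',c['orientation'],degrees=True).apply([p[0],p[1],1])
def onz(n,u,v,z):
    o,d=ray(n,u,v); return o+d*(z-o[2])/d[2]
def proj(n,P):
    c=get_calibration(n); K=np.array([[c['fx'],0,c['cx']],[0,c['fy'],c['cy']],[0,0,1]])
    r=R.from_euler('xyz',c['orientation'],degrees=True).inv()
    q=r.apply(np.array(P)-c['origin'])
    return cv2.projectPoints(q.reshape(1,1,3),np.zeros(3),np.zeros(3),K,np.array([c['k1'],0,0,0,0]))[0].ravel()
E
python3 - <<'E'
from h import *
top=cv2.imread('pics/top0.png'); side=cv2.imread('pics/side0.png')
hsv=cv2.cvtColor(top,cv2.COLOR_BGR2HSV)
def blobs(n,im,lo,hi,box,z,amin=5):
    h=cv2.cvtColor(im,cv2.COLOR_BGR2HSV); m=cv2.inRange(h,lo,hi); k=np.zeros_like(m); x0,y0,x1,y1=box;k[y0:y1,x0:x1]=255
    N,_,st,ce=cv2.connectedComponentsWithStats(m&k)
    for i in range(1,N):
        if st[i,4]>amin: print(n,st[i],ce[i].round(1),onz(n,*ce[i],z).round(4))
    return m&k
print('wood');w=blobs('top',top,(10,60,150),(28,200,255),(245,115,365,230),.073,50)
c=max(cv2.findContours(w,0,1)[0],key=cv2.contourArea); hull=cv2.convexHull(c)[:,0]
P=np.array([onz('top',*p,.073)[:2] for p in hull])
from scipy.optimize import least_squares
f=least_squares(lambda a:np.hypot(*(P-a[:2]).T)-.12,P.mean(0),loss='soft_l1',f_scale=.002); print('axis',f.x,np.abs(f.fun).max())
print('knob');blobs('top',top,(0,150,120),(6,255,255),(265,185,300,215),.128)
blobs('top',top,(174,150,120),(180,255,255),(265,185,300,215),.128)
print('blue');blobs('top',top,(100,100,60),(125,255,255),(285,175,365,230),.0854)
print('brass');blobs('top',top,(15,80,60),(35,255,255),(295,180,350,222),.085,1)
print('knob side');blobs('side',side,(0,150,90),(6,255,255),(230,182,255,215),.128)
a=cv2.resize(top[140:235,245:365],None,fx=5,fy=5,interpolation=3); b=cv2.resize(side[180:275,210:330],None,fx=4,fy=4,interpolation=3)
cv2.imwrite('pics/c1.png',a);cv2.imwrite('pics/c2.png',b)
E
```

```text
wood
top [ 251  119  114  107 6442] [305.7 166.9] [ 0.5894 -0.1704  0.073 ]
axis [ 0.57848806 -0.16725128] 0.025791086548380915
knob
top [277 195   8   8  48] [280.5 198.7] [ 0.5155 -0.1087  0.128 ]
blue
top [318 185  28  27 235] [331.1 198.7] [ 0.5156 -0.2236  0.0854]
top [298 205  19  12 146] [306.1 209.9] [ 0.4917 -0.1674  0.0854]
brass
top [295 180  55  24 583] [317.7 191.9] [ 0.5313 -0.1944  0.085 ]
top [305 190  45  32 640] [333.9 211.9] [ 0.4861 -0.229   0.085 ]
top [295 214   2   8  15] [295.5 217.7] [ 0.4748 -0.1434  0.085 ]
top [299 217   4   5  16] [300.7 219.1] [ 0.4716 -0.1549  0.085 ]
knob side
side [237 189   8   7  41] [240.5 192. ] [ 0.5157 -0.1131  0.128 ]
```

View pics/c1.png

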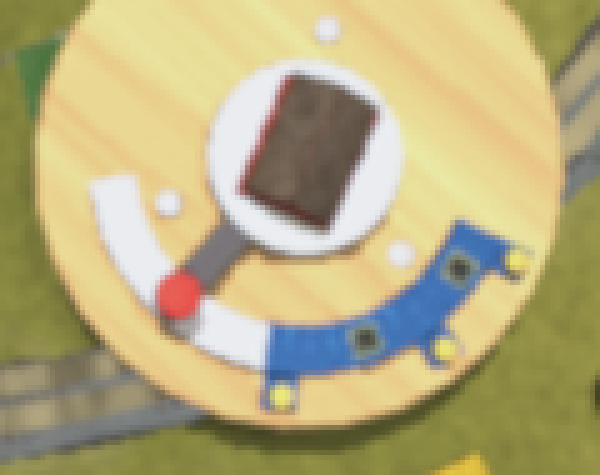

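View pics/c2.png

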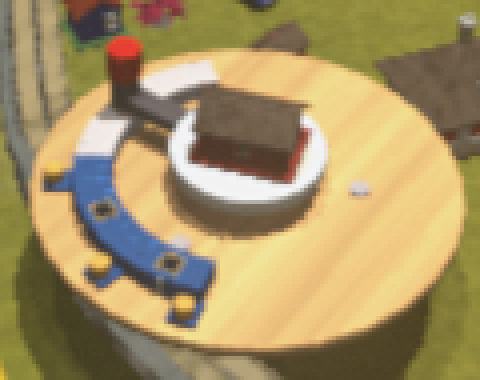

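The crops show the knob at top px ~(280.5,198.7), the next hole at ~(318,208) and the second hole at ~(336.6,193.3). The disc centre is at ~(305.6,171.3).

```bash
python3 - <<'E'
from h import *
def tri(a,b):
    A=[];B=[]
    for n,(u,v) in(('top',a),('side',b)):
        o,d=ray(n,u,v); d/=np.linalg.norm(d); M=np.eye(3)-np.outer(d,d); A.append(M);B.append(M@o)
    return np.linalg.lstsq(np.vstack(A),np.hstack(B),rcond=None)[0]
f=lambda x,y,s,ox,oy:((x+.5)/s-.5+ox,(y+.5)/s-.5+oy)
T=lambda x,y:f(x,y,5,245,140); S=lambda x,y:f(x,y,4,210,180)
top=cv2.imread('pics/top0.png')
for nm,t,s,z in(('knobtop',T(180,296),S(125,46),.128),('h1',T(366,340),S(105,210),.0854),('h2',T(460,268),S(171,263),.0854),('disc',T(305,158),S(248,162),.099)):
    print(nm,tri(t,s).round(4),onz('top',*t,z).round(4),onz('side',*s,z).round(4))
A=onz('top',*T(305,158),.099)[:2]
K=onz('top',*T(180,296),.128)[:2];H=onz('top',*T(366,340),.0854)[:2];H2=onz('top',*T(460,268),.0854)[:2]
for axis in (A,):
    for p in(K,H,H2): d=p-axis; print(np.hypot(*d).round(4),np.degrees(np.arctan2(d[1],d[0])).round(2))
# circle through with r=85: wood edge check
from scipy.optimize import least_squares
g=least_squares(lambda a:np.hypot(*(np.array([K,H,H2])-a).T)-.085,A); print('axis85',g.x,g.fun)
for p in(K,H,H2): d=p-g.x; print(np.degrees(np.arctan2(d[1],d[0])).round(2))
E
```

```text
knobtop [ 0.5161 -0.1091  0.1274] [ 0.5153 -0.109   0.128 ] [ 0.5167 -0.1098  0.128 ]
h1 [ 0.4969 -0.1936  0.0849] [ 0.4963 -0.1935  0.0854] [ 0.4975 -0.1941  0.0854]
h2 [ 0.5276 -0.2362  0.0853] [ 0.5276 -0.2362  0.0854] [ 0.5276 -0.2364  0.0854]
disc [ 0.5778 -0.1684  0.0875] [ 0.5766 -0.167   0.099 ] [ 0.5755 -0.1808  0.099 ]
0.0844 136.57
0.0845 -161.74
0.0848 -125.3
axis85 [ 0.57719604 -0.1672419 ] [-2.21455530e-05  3.71032245e-05 -3.28115499e-05]
136.75
-162.0
-125.72
```

Call:
send_rows:
  linear:
    - [0.033,-0.0415,0]
    - [0.033,-0.0415,0]
    - [0.033,-0.0415,0]
    - [0.033,-0.0415,0]
    - [0.033,-0.0415,0]
    - [0.033,-0.0415,0]
  twist:
    - [0,0,0]
    - [0,0,0]
    - [0,0,0]
    - [0,0,0]
    - [0,0,0]
    - [0,0,0]
  gripper: [55,55,55,55,55,55]

```text
time: 0.85
ee_pos: [0.2993, -0.1989, 0.2451]
tcp_rot: [180.0, -0.0, 22.8]
wrist_force: [0.6, -0.8, -1.1]
opening: 0.047
grasp_force: 0.0
```

Call:
send_rows:
  linear:
    - [0,0,0]
    - [0,0,0]
    - [0,0,0]
    - [0,0,0]
    - [0,0,0]
    - [0,0,0]
    - [0,0,0]
  twist:
    - [0,0,0.945]
    - [0,0,0.945]
    - [0,0,0.945]
    - [0,0,0.945]
    - [0,0,0.945]
    - [0,0,0.945]
    - [0,0,0.945]
  gripper: [55,55,55,55,55,55,55]

```text
time: 1.72
ee_pos: [0.2748, -0.2286, 0.245]
tcp_rot: [-178.3, 0.1, -40.9]
wrist_force: [0.8, -1.1, 0.4]
opening: 0.0468
grasp_force: 0.0
```

Call:
send_rows:
  linear:
    - [0,0,0]
    - [0.0187,-0.05,0.008]
    - [0.0187,-0.05,0.008]
    - [0.0187,-0.05,0.008]
    - [0.0187,-0.05,0.008]
    - [0.0187,-0.05,0.008]
    - [0,0,0]
  twist:
    - [0,0,0]
    - [0,0,0]
    - [0,0,0]
    - [0,0,0]
    - [0,0,0]
    - [0,0,0]
    - [0,0,0]
  gripper: [55,55,55,55,55,55,55]

```text
time: 2.6
ee_pos: [0.4154, -0.2059, 0.2228]
tcp_rot: [-172.0, 0.2, -31.0]
wrist_force: [-0.7, 0.2, -0.0]
opening: 0.047
grasp_force: 0.0
```

```bash
cat > rel.py <<'E'
from h import *
import sys
def rel(P,yaw):
    o=bot.get_obs(); r=R.from_euler('xyz',o['tcp_rot'],degrees=True); 
    print(o['time'],'pos',o['ee_pos'].round(4),'rot',o['tcp_rot'].round(2),'F',o['wrist_force'].round(2),'T',o['torque'].round(2),'op',round(o['opening'],4),'g',round(o['grasp_force'],1))
    print('tool shift',r.inv().apply(np.array(P)-o['ee_pos']).round(4),'twist/10deg',(r.inv()*R.from_euler('xyz',[180,0,yaw],degrees=True)).as_rotvec(degrees=True).round(2)/10)
E
python3 -c "
from rel import *
rel([.5158,-.1092,.120],-43.3)"
```

```text
2.6 pos [ 0.4154 -0.2059  0.2228] rot [-172.02    0.24  -30.97] F [-0.74  0.17 -0.05] T [-0.08  0.11  0.  ] op 0.047 g 0.0
tool shift [ 0.0367 -0.1191  0.1203] twist/10deg [-0.792  0.11   1.229]
```

Call:
send_rows:
  linear:
    - [0,0,0]
    - [0,0,0]
  twist:
    - [0,0,0]
    - [0,0,0]
  gripper: [55,55]

```text
time: 2.85
ee_pos: [0.4138, -0.2069, 0.2241]
tcp_rot: [-172.0, 0.1, -31.2]
wrist_force: [-0.6, 0.2, 0.1]
opening: 0.0469
grasp_force: 0.0
```

```bash
python3 -c "
from rel import *
rel([.5158,-.1092,.120],-43.3);print(bot.get_obs()['q'].round(1),bot.get_obs()['qd'].round(1))"
```

```text
2.85 pos [ 0.4138 -0.2069  0.2241] rot [-1.7205e+02  1.2000e-01 -3.1150e+01] F [-0.58  0.18  0.13] T [-0.14  0.11  0.02] op 0.0469 g 0.0
tool shift [ 0.0369 -0.1206  0.1219] twist/10deg [-0.791  0.096  1.212]
[-31.2  -7.5  -4.8  92.8   8.  179.9] [-0.2 -0.1  0.1 -0.2  0.1  0. ]
```

Call:
send_rows:
  linear:
    - [0,0,0]
    - [0,0,0]
    - [0,0,0]
    - [0,0,0]
    - [0,0,0]
    - [0,0,0]
    - [0,0,0]
    - [0,0,0]
  twist:
    - [0,0,-1]
    - [0,0,-1]
    - [-0.4,0.05,0]
    - [-0.4,0.05,0]
    - [0,0,-1]
    - [0,0,-1]
    - [0,0,-1]
    - [0,0,-1]
  gripper: [55,55,55,55,55,55,55,55]

```text
time: 3.85
ee_pos: [0.4138, -0.207, 0.2242]
tcp_rot: [177.3, -2.5, 29.0]
wrist_force: [0.8, 0.5, 0.2]
opening: 0.047
grasp_force: 0.0
```

Call:
send_rows:
  linear:
    - [0,0,0]
    - [0,0,0]
    - [0,0,0]
    - [0,0,0]
    - [0,0,0]
    - [0,0,0]
    - [0,0,0]
    - [0,0,0]
  twist:
    - [0,0,-1]
    - [0,0,-1]
    - [0,0,-1]
    - [0,0,-1]
    - [0,0,-1]
    - [0,0,-1]
    - [0,0,-1]
    - [0,0,-1]
  gripper: [55,55,55,55,55,55,55,55]

```text
time: 4.85
ee_pos: [0.4138, -0.2071, 0.2242]
tcp_rot: [177.1, 2.2, 108.8]
wrist_force: [-0.1, 0.1, 0.8]
opening: 0.0468
grasp_force: 0.0
```

```bash
python3 -c "
from rel import *
rel([.5158,-.1092,.18],136.7);print(bot.get_obs()['q'].round(1),bot.get_obs()['qd'].round(1))"
```

```text
4.85 pos [ 0.4138 -0.2071  0.2242] rot [177.11   2.24 108.84] F [-0.06  0.06  0.8 ] T [ 0.02  0.05 -0.02] op 0.0468 g 0.0
tool shift [0.0614 0.1258 0.0482] twist/10deg [ 0.229  0.29  -2.779]
[-26.9 -10.9  -7.6  89.7   0.5  44.2] [ -0.1  -0.1  -0.    0.    0.1 -79.4]
```

Call:
send_rows:
  linear:
    - [0,0,0]
    - [0,0,0]
    - [0,0,0]
    - [0,0,0]
  twist:
    - [0.08,0.1,-0.91]
    - [0.08,0.1,-0.91]
    - [0.08,0.1,-0.91]
    - [0,0,0]
  gripper: [55,55,55,55]

```text
time: 5.35
ee_pos: [0.4141, -0.2071, 0.2239]
tcp_rot: [-179.9, -0.2, 135.8]
wrist_force: [0.3, 0.5, -0.7]
opening: 0.0469
grasp_force: 0.0
```

```bash
python3 -c "
from rel import *
rel([.5158,-.1092,.18],136.7);print(bot.get_obs()['q'].round(1),bot.get_obs()['qd'].round(1))"
```

```text
5.35 pos [ 0.4141 -0.2071  0.2239] rot [-1.7994e+02 -1.7000e-01  1.3584e+02] F [ 0.29  0.48 -0.69] T [ 0.06 -0.   -0.02] op 0.0469 g 0.0
tool shift [-0.0049  0.1411  0.0438] twist/10deg [-0.006 -0.017 -0.086]
[-26.6  -7.1  -4.2  93.1  -0.   17.6] [ 0.1 -0.7 -0.4 -0.5  0.2  5. ]
```

Call:
send_rows:
  linear:
    - [-0.002,0.047,0]
    - [-0.002,0.047,0]
    - [-0.001,0.047,0]
    - [0,0,0.022]
    - [0,0,0.022]
    - [0,0,0]
    - [0,0,0]
  twist:
    - [0,0,-0.08]
    - [0,0,0]
    - [0,0,0]
    - [0,0,0]
    - [0,0,0]
    - [0,0,0]
    - [0,0,0]
  gripper: [55,55,55,55,55,55,55]

```text
time: 6.22
ee_pos: [0.515, -0.1083, 0.1808]
tcp_rot: [-180.0, -0.1, 136.6]
wrist_force: [0.9, -0.1, 0.8]
opening: 0.047
grasp_force: 0.0
```

```bash
python3 - <<'E'
from rel import *
rel([.5158,-.1092,.121],136.7);print(bot.get_obs()['q'].round(1),bot.get_obs()['qd'].round(1))
t=camera('top');s=camera('side')
a=cv2.resize(t[140:240,230:350],None,fx=4,fy=4,interpolation=3)
b=cv2.resize(s[140:240,190:290],None,fx=4,fy=4,interpolation=3)
cv2.imwrite('pics/d1.png',b[:,:,::-1])
E
```

```text
6.225 pos [ 0.515  -0.1083  0.1808] rot [-1.7999e+02 -1.2000e-01  1.3661e+02] F [ 0.94 -0.06  0.83] T [0.01 0.   0.02] op 0.047 g 0.0
tool shift [-0.0014 -0.0001  0.0598] twist/10deg [-0.001 -0.012 -0.009]
[-11.9   1.   -1.2  87.9   0.1  31.5] [ 0.1 -0.   0.7 -0.1  0.  -0.5]
```

View pics/d1.png

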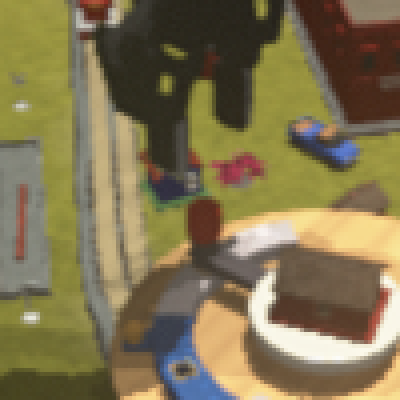

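The fingers hang open above the knob (crop ~(205,222)), straddling it along the tangent. I'll descend and close in small steps.

Call:
send_rows:
  linear:
    - [-0.001,0,0.02]
    - [0,0,0.02]
    - [0,0,0.012]
    - [0,0,0.007]
    - [0,0,0]
  twist:
    - [0,0,0]
    - [0,0,0]
    - [0,0,0]
    - [0,0,0]
    - [0,0,0]
  gripper: [55,55,55,45,35]
  grip_force: 20

```text
time: 6.95
ee_pos: [0.5155, -0.1086, 0.1208]
tcp_rot: [-179.9, -0.2, 136.7]
wrist_force: [-0.9, -1.3, 0.8]
opening: 0.0297
grasp_force: 0.0
```

Call:
send_rows:
  linear:
    - [0,0,0]
    - [0,0,0]
    - [0,0,0]
  twist:
    - [0,0,0]
    - [0,0,0]
    - [0,0,0]
  gripper: [32,30,28]

```text
time: 7.32
ee_pos: [0.5156, -0.1086, 0.121]
tcp_rot: [-180.0, -0.2, 136.7]
wrist_force: [0.5, 0.2, -0.2]
opening: 0.0236
grasp_force: 0.0
```

Call:
send_rows:
  linear:
    - [0,0,0]
    - [0,0,0]
  twist:
    - [0,0,0]
    - [0,0,0]
  gripper: [26.5,26.5]

```text
time: 7.58
ee_pos: [0.5155, -0.1086, 0.1207]
tcp_rot: [-179.9, -0.2, 136.7]
wrist_force: [0.6, -0.4, 0.2]
opening: 0.0226
grasp_force: 0.0
```

Call:
send_rows:
  linear:
    - [0,0,0]
    - [0,0,0]
  twist:
    - [0,0,0]
    - [0,0,0]
  gripper: [25,25]

```text
time: 7.82
ee_pos: [0.5155, -0.1086, 0.1207]
tcp_rot: [-180.0, -0.2, 136.7]
wrist_force: [0.5, 0.6, -0.2]
opening: 0.0215
grasp_force: 0.2
```

Call:
send_rows:
  linear:
    - [0,0,0]
    - [0,0,0]
  twist:
    - [0,0,0]
    - [0,0,0]
  gripper: [24,24]

```text
time: 8.07
ee_pos: [0.5156, -0.1086, 0.1207]
tcp_rot: [-180.0, -0.2, 136.7]
wrist_force: [0.6, 0.1, -0.1]
opening: 0.0201
grasp_force: 0.3
```

Call:
send_rows:
  linear:
    - [0,0,0]
    - [0,0,0]
  twist:
    - [0,0,0]
    - [0,0,0]
  gripper: [22.5,22.5]

```text
time: 8.32
ee_pos: [0.5156, -0.1085, 0.1207]
tcp_rot: [-180.0, -0.2, 136.7]
wrist_force: [1.2, 1.5, 0.1]
opening: 0.0194
grasp_force: 10.7
```

Call:
send_rows:
  linear:
    - [0,0,0]
    - [0,0,0]
  twist:
    - [0,0,0]
    - [0,0,0]
  gripper: [15,15]
  grip_force: 30

```text
time: 8.57
ee_pos: [0.5156, -0.1086, 0.1208]
tcp_rot: [-180.0, -0.2, 136.7]
wrist_force: [0.3, 0.9, 2.6]
opening: 0.0184
grasp_force: 29.2
```

Call:
send_rows:
  linear:
    - [0,0,-0.003]
    - [0,0,-0.003]
    - [0,0,-0.003]
    - [0,0,-0.0027]
    - [0,0,0]
    - [0,0,0]
  twist:
    - [0,0,0]
    - [0,0,0]
    - [0,0,0]
    - [0,0,0]
    - [0,0,0]
    - [0,0,0]
  gripper: [15,15,15,15,15,15]

```text
time: 9.32
ee_pos: [0.5154, -0.1087, 0.1322]
tcp_rot: [-179.9, -0.2, 136.7]
wrist_force: [2.4, -1.3, -6.5]
opening: 0.0188
grasp_force: 29.5
```

```bash
cat > knob.py <<'E'
from rel import *
def knob():
    t=camera('side'); h=cv2.cvtColor(t,cv2.COLOR_RGB2HSV)
    m=cv2.inRange(h,(0,130,60),(8,255,255))|cv2.inRange(h,(172,130,60),(180,255,255)); m[:170]=0;m[240:]=0;m[:,:215]=0;m[:,275:]=0
    N,_,st,ce=cv2.connectedComponentsWithStats(m)
    for i in range(1,N):
        if st[i,4]>3: print(st[i],ce[i].round(1))
    return t
E
python3 - <<'E'
from knob import *
t=knob(); rel([.5158,-.1092,.132],136.7)
cv2.imwrite('pics/e1.png',cv2.resize(t[150:250,200:300],None,fx=4,fy=4,interpolation=3)[:,:,::-1])
E
```

```text
[234 177   4   4   9] [235.3 178.8]
[250 179   5   5  18] [252.  180.6]
[242 187   3   8  14] [243.3 190.4]
9.375 pos [ 0.5154 -0.1087  0.1322] rot [-179.93   -0.19  136.72] F [ 2.06 -1.5  -6.39] T [-0.27 -0.4   0.05] op 0.0185 g 29.5
tool shift [-0.0006 -0.0001  0.0002] twist/10deg [-0.007 -0.019  0.002]
```

View pics/e1.png

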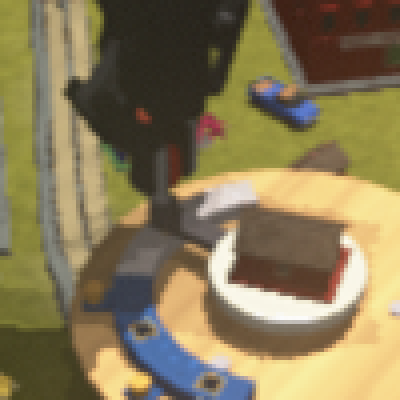

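Call:
send_rows:
  linear:
    - [0,-0.0015,0]
    - [0,-0.003,0]
    - [-0.0001,-0.003,0]
    - [0,-0.003,0]
    - [-0.0001,-0.003,0]
    - [0,-0.0015,0]
    - [0,0,0]
    - [0,0,0]
  twist:
    - [0,0,-0.1]
    - [0,0,-0.2]
    - [0,0,-0.2]
    - [0,0,-0.2]
    - [0,0,-0.2]
    - [0,0,-0.1]
    - [0,0,0]
    - [0,0,0]
  gripper: [15,15,15,15,15,15,15,15]

```text
time: 10.38
ee_pos: [0.5064, -0.1204, 0.1324]
tcp_rot: [-180.0, -0.2, 146.7]
wrist_force: [3.5, -3.1, -6.6]
opening: 0.0188
grasp_force: 29.5
```

```bash
python3 - <<'E'
from rel import *
A=np.array([.5772,-.1672]);a=np.radians(136.7+10)
p=A+.085*np.array([np.cos(a),np.sin(a)]);rel([*p,.1285],146.7)
E
```

```text
10.375 pos [ 0.5064 -0.1204  0.1324] rot [-1.7998e+02 -1.7000e-01  1.4671e+02] F [ 3.47 -3.08 -6.59] T [-0.38 -0.86  0.12] op 0.0188 g 29.5
tool shift [ 0.0001 -0.0002  0.0039] twist/10deg [-0.002 -0.017  0.001]
```

Call:
send_rows:
  linear:
    - [0,0,0.001]
    - [0,0,0.001]
    - [0,0,0.001]
    - [0,0,0]
    - [0,0,0]
  twist:
    - [0,0,0]
    - [0,0,0]
    - [0,0,0]
    - [0,0,0]
    - [0,0,0]
  gripper: [15,15,15,15,15]

```text
time: 11.0
ee_pos: [0.5064, -0.1204, 0.1294]
tcp_rot: [-180.0, -0.2, 146.7]
wrist_force: [4.2, -2.1, -5.4]
opening: 0.0187
grasp_force: 29.6
```

Call:
send_rows:
  linear:
    - [0,0,0.0004]
    - [0,0,0]
    - [0,0,0]
  twist:
    - [0,0,0]
    - [0,0,0]
    - [0,0,0]
  gripper: [15,15,15]

```text
time: 11.38
ee_pos: [0.5064, -0.1204, 0.129]
tcp_rot: [-180.0, -0.2, 146.7]
wrist_force: [3.9, -2.3, -6.1]
opening: 0.0185
grasp_force: 29.6
```

Call:
send_rows:
  linear:
    - [0,0,0.0003]
    - [0,0,0]
    - [0,0,0]
  twist:
    - [0,0,0]
    - [0,0,0]
    - [0,0,0]
  gripper: [15,15,15]

```text
time: 11.75
ee_pos: [0.5064, -0.1204, 0.1288]
tcp_rot: [-180.0, -0.2, 146.7]
wrist_force: [4.0, -1.8, -5.3]
opening: 0.0187
grasp_force: 29.6
```

Call:
send_rows:
  linear:
    - [0,0,0]
    - [0,0,0]
    - [0,0,0]
    - [0,0,0]
  twist:
    - [0,0,0]
    - [0,0,0]
    - [0,0,0]
    - [0,0,0]
  gripper: [23,25,27,27]

```text
time: 12.25
ee_pos: [0.5061, -0.1203, 0.1289]
tcp_rot: [-180.0, -0.2, 146.7]
wrist_force: [-0.7, 0.1, 0.7]
opening: 0.0231
grasp_force: 0.0
```

```bash
python3 - <<'E'
from knob import *
knob(); rel([.5064,-.1204,.12],146.7)
E
```

```text
[246 179  10   7  38] [249.9 181.4]
[239 191   3   8  12] [239.8 194.2]
12.3 pos [ 0.5061 -0.1203  0.1288] rot [-179.98   -0.19  146.73] F [-0.24 -0.32  0.26] T [ 0.03 -0.02 -0.04] op 0.0231 g 0.0
tool shift [-0.0003  0.      0.0088] twist/10deg [-0.002 -0.019  0.003]
```

Call:
send_rows:
  linear:
    - [0,-0.001,0.003]
    - [0,-0.002,0.003]
    - [0,-0.003,0]
    - [-0.0001,-0.003,0]
    - [0,-0.003,0]
    - [-0.0001,-0.003,0]
    - [0,-0.003,0]
    - [0,0,0]
  twist:
    - [0,0,-0.067]
    - [0,0,-0.135]
    - [0,0,-0.202]
    - [0,0,-0.202]
    - [0,0,-0.202]
    - [0,0,-0.202]
    - [0,0,-0.202]
    - [0,0,0]
  gripper: [27,27,27,27,27,27,27,27]

```text
time: 13.3
ee_pos: [0.4977, -0.1365, 0.1225]
tcp_rot: [180.0, -0.2, 158.9]
wrist_force: [-0.4, -0.6, -0.6]
opening: 0.0226
grasp_force: 0.0
```

```bash
cat > chk.py <<'E'
from knob import *
import sys
def chk(deg):
    knob(); A=np.array([.5772,-.1672]);a=np.radians(136.7+deg)
    p=A+.085*np.array([np.cos(a),np.sin(a)]); o=bot.get_obs()
    d=o['ee_pos'][:2]-A; print('tool angle',np.degrees(np.arctan2(d[1],d[0]))%360-136.7,'r',np.hypot(*d).round(4))
    rel([*p,.1225],136.7+deg)
    f=o['wrist_force'];y=np.radians(o['tcp_rot'][2]); print('Fx,Fy tool',f[0]*np.cos(y)+f[1]*np.sin(y),f[0]*np.sin(y)-f[1]*np.cos(y))
chk(float(sys.argv[1]))
E
python3 chk.py 40
```

```text
[245 179  10   7  40] [249.2 181.6]
[264 221   8   2  10] [268.1 221.8]
tool angle 22.16232985280331 r 0.0853
13.35 pos [ 0.4976 -0.1364  0.1224] rot [-179.99   -0.22  158.82] F [ 0.09 -0.25 -0.28] T [ 0.02  0.05 -0.01] op 0.0232 g 0.0
tool shift [-0.0044 -0.026  -0.0001] twist/10deg [ 0.003 -0.022 -1.788]
Fx,Fy tool -0.17459914277922034 -0.20526973057180364
```

Call:
send_rows:
  linear:
    - [0,-0.003,0]
    - [-0.0001,-0.0036,0]
    - [-0.0001,-0.0036,0]
    - [-0.0001,-0.0036,0]
    - [0,-0.0036,0]
    - [-0.0001,-0.0036,0]
    - [0,-0.0036,0]
    - [0,-0.002,0]
  twist:
    - [0,0,-0.2]
    - [0,0,-0.24]
    - [0,0,-0.24]
    - [0,0,-0.24]
    - [0,0,-0.24]
    - [0,0,-0.24]
    - [0,0,-0.24]
    - [0,0,-0.14]
  gripper: [27,27,27,27,27,27,27,27]

```text
time: 14.35
ee_pos: [0.4925, -0.1616, 0.1229]
tcp_rot: [179.8, -0.1, 176.7]
wrist_force: [2.2, 4.1, 2.8]
opening: 0.023
grasp_force: 2.5
```

Call:
send_rows:
  linear:
    - [0,-0.003,0]
    - [-0.0001,-0.003,0]
    - [0,-0.003,0]
    - [0,-0.003,0]
    - [0,-0.001,0]
    - [0,0,0]
  twist:
    - [0,0,-0.2]
    - [0,0,-0.2]
    - [0,0,-0.2]
    - [0,0,-0.2]
    - [0,0,-0.07]
    - [0,0,0]
  gripper: [27,27,27,27,27,27]

```text
time: 15.1
ee_pos: [0.4922, -0.175, 0.1225]
tcp_rot: [179.9, -0.2, -174.7]
wrist_force: [0.9, 2.9, 0.9]
opening: 0.0231
grasp_force: 1.3
```

```bash
python3 chk.py 56; python3 - <<'E'
from h import *
t=camera('side');cv2.imwrite('pics/f1.png',cv2.resize(t[170:280,200:330],None,fx=4,fy=4,interpolation=3)[:,:,::-1])
E
```

```text
[243 179  13   7  43] [249.  181.6]
[266 222   9   4  13] [269.8 223.5]
tool angle 48.56874938465498 r 0.0853
15.15 pos [ 0.4922 -0.175   0.1226] rot [ 1.7989e+02 -1.7000e-01 -1.7468e+02] F [1.65 3.02 1.94] T [ 0.53 -0.23 -0.02] op 0.0232 g 1.3
tool shift [-0.001 -0.011  0.   ] twist/10deg [ 0.012 -0.016 -0.738]
Fx,Fy tool -1.9242960161791203 2.8563273374633664
```

View pics/f1.png

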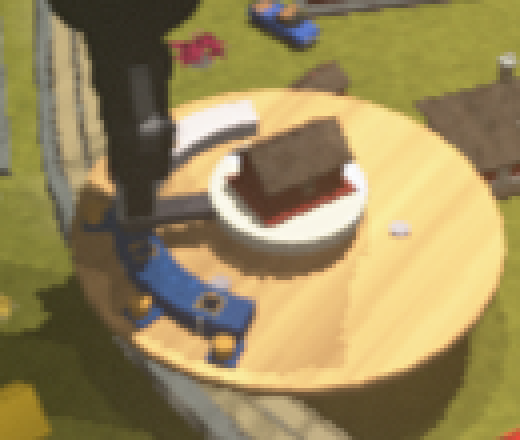

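The side view shows the arm riding on the blue segment short of the first hole, and the shed still stands on the turntable. I'll go on more slowly.

Call:
send_rows:
  linear:
    - [0,-0.002,0]
    - [0,-0.002,0]
    - [-0.0001,-0.002,0]
    - [0,-0.002,0]
    - [0,-0.002,0]
    - [0,-0.0015,0]
    - [0,0,0]
  twist:
    - [0,0,-0.135]
    - [0,0,-0.135]
    - [0,0,-0.135]
    - [0,0,-0.135]
    - [0,0,-0.135]
    - [0,0,-0.1]
    - [0,0,0]
  gripper: [27,27,27,27,27,27,27]

```text
time: 16.08
ee_pos: [0.4938, -0.1871, 0.1225]
tcp_rot: [179.9, -0.2, -166.9]
wrist_force: [0.1, -0.3, 0.3]
opening: 0.0231
grasp_force: 0.0
```

```bash
python3 chk.py 61.5
```

```text
[245 179  10   7  41] [249.3 181.6]
[269 222   6   4  12] [271.5 223.7]
tool angle 56.69463803751802 r 0.0858
16.125 pos [ 0.4938 -0.1871  0.1225] rot [ 179.93   -0.2  -166.94] F [-1.37 -0.55 -0.23] T [ 0.01 -0.03  0.  ] op 0.0231 g 0.0
tool shift [-0.0011 -0.0071 -0.    ] twist/10deg [ 0.008 -0.02  -0.514]
Fx,Fy tool 1.4550077026504498 -0.22998204994477728
```

Call:
send_rows:
  linear:
    - [0,-0.0008,0]
    - [0,-0.0008,0]
    - [0,-0.0008,0]
    - [0,-0.0008,0]
  twist:
    - [0,0,-0.054]
    - [0,0,-0.054]
    - [0,0,-0.054]
    - [0,0,-0.054]
  gripper: [27,27,27,27]

```text
time: 16.62
ee_pos: [0.4949, -0.1898, 0.1226]
tcp_rot: [179.9, -0.1, -164.7]
wrist_force: [0.1, 0.1, 0.6]
opening: 0.023
grasp_force: 0.0
```

```bash
python3 chk.py 61.5
```

```text
[245 178  10   7  34] [249.8 181.6]
[268 222   7   4  13] [271.5 223.8]
tool angle 58.760938784873986 r 0.0853
16.675 pos [ 0.495  -0.1899  0.1227] rot [ 1.7991e+02 -1.3000e-01 -1.6469e+02] F [-0.21 -0.34  1.07] T [-0.03 -0.02  0.01] op 0.0233 g 0.0
tool shift [-0.0004 -0.0041  0.0002] twist/10deg [ 0.009 -0.013 -0.289]
Fx,Fy tool 0.28819714137032565 -0.27393408708995576
```

Call:
send_rows:
  linear:
    - [0,-0.0005,0]
    - [0,-0.0005,0]
  twist:
    - [0,0,-0.034]
    - [0,0,-0.034]
  gripper: [27,27]

```text
time: 16.92
ee_pos: [0.4952, -0.1907, 0.1227]
tcp_rot: [179.9, -0.1, -164.0]
wrist_force: [0.5, 0.7, -0.1]
opening: 0.0232
grasp_force: 0.0
```

```bash
python3 chk.py 61.5; python3 - <<'E'
from h import *
t=camera('side');cv2.imwrite('pics/g1.png',cv2.resize(t[200:270,210:310],None,fx=6,fy=6,interpolation=3)[:,:,::-1])
E
```

```text
[246 178  10   7  34] [250.  181.3]
[269 222   6   5  12] [271.8 224.1]
tool angle 59.292179959759466 r 0.0853
16.975 pos [ 0.4952 -0.1907  0.1227] rot [ 1.7988e+02 -1.3000e-01 -1.6403e+02] F [-0.35 -0.81  0.14] T [ 0.04 -0.   -0.01] op 0.0231 g 0.0
tool shift [-0.0004 -0.0033  0.0002] twist/10deg [ 0.012 -0.013 -0.223]
Fx,Fy tool 0.5544778543894986 -0.6827539929119057
```

View pics/g1.png

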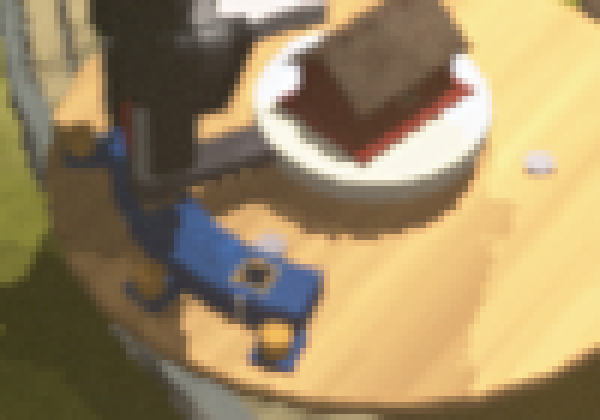

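```bash
python3 - <<'E'
from h import *
A=np.array([.5772,-.1672])
def crop(P): u,v=proj('side',P); return ((u+.5-210)*6-.5).round(0),((v+.5-200)*6-.5).round(0)
for th in (58,60,61.5):
    a=np.radians(136.7+th); c=A+.085*np.array([np.cos(a),np.sin(a)])
    # left/right silhouette edges of knob from side camera
    o=get_calibration('side')['origin'][:2]; d=(c-o)/np.hypot(*(c-o)); l=np.array([-d[1],d[0]])
    for z0 in(.108,.1164):
        print(th,z0,'left edge bottom/top',crop([*(c+.01*l),z0]),crop([*(c+.01*l),z0+.02]),'bushing centre top',crop([*c,.1045]))
    for s in(-1,1):
        t=np.array([-np.sin(a),np.cos(a)])*s*.008; e=np.array([np.cos(a),np.sin(a)])
        print('  arm edge r45,r75',crop([*(A+.045*e+t),.098]),crop([*(A+.075*e+t),.098]))
E
```

```text
58 0.108 left edge bottom/top (np.float64(119.0), np.float64(139.0)) (np.float64(116.0), np.float64(96.0)) bushing centre top (np.float64(148.0), np.float64(146.0))
58 0.1164 left edge bottom/top (np.float64(118.0), np.float64(122.0)) (np.float64(115.0), np.float64(78.0)) bushing centre top (np.float64(148.0), np.float64(146.0))
  arm edge r45,r75 (np.float64(247.0), np.float64(117.0)) (np.float64(168.0), np.float64(138.0))
  arm edge r45,r75 (np.float64(263.0), np.float64(145.0)) (np.float64(183.0), np.float64(167.0))
60 0.108 left edge bottom/top (np.float64(121.0), np.float64(145.0)) (np.float64(119.0), np.float64(102.0)) bushing centre top (np.float64(151.0), np.float64(151.0))
60 0.1164 left edge bottom/top (np.float64(121.0), np.float64(127.0)) (np.float64(118.0), np.float64(83.0)) bushing centre top (np.float64(151.0), np.float64(151.0))
  arm edge r45,r75 (np.float64(248.0), np.float64(120.0)) (np.float64(169.0), np.float64(142.0))
  arm edge r45,r75 (np.float64(266.0), np.float64(148.0)) (np.float64(186.0), np.float64(171.0))
61.5 0.108 left edge bottom/top (np.float64(124.0), np.float64(149.0)) (np.float64(122.0), np.float64(106.0)) bushing centre top (np.float64(153.0), np.float64(155.0))
61.5 0.1164 left edge bottom/top (np.float64(123.0), np.float64(131.0)) (np.float64(121.0), np.float64(87.0)) bushing centre top (np.float64(153.0), np.float64(155.0))
  arm edge r45,r75 (np.float64(248.0), np.float64(122.0)) (np.float64(171.0), np.float64(146.0))
  arm edge r45,r75 (np.float64(267.0), np.float64(150.0)) (np.float64(189.0), np.float64(175.0))
```

Call:
send_rows:
  linear:
    - [0,-0.0005,0]
    - [0,-0.0005,0]
  twist:
    - [0,0,-0.034]
    - [0,0,-0.034]
  gripper: [27,27]

```text
time: 17.27
ee_pos: [0.4954, -0.1915, 0.1226]
tcp_rot: [179.9, -0.1, -163.4]
wrist_force: [0.6, -0.3, -0.9]
opening: 0.0232
grasp_force: 0.0
```

Call:
send_rows:
  linear:
    - [0,-0.0005,0]
    - [0,-0.0005,0]
  twist:
    - [0,0,-0.034]
    - [0,0,-0.034]
  gripper: [27,27]

```text
time: 17.52
ee_pos: [0.4957, -0.1924, 0.1226]
tcp_rot: [179.9, -0.1, -162.7]
wrist_force: [-0.4, -0.2, -0.4]
opening: 0.0229
grasp_force: 0.3
```

Call:
send_rows:
  linear:
    - [0,-0.0005,0]
    - [0,0,0]
  twist:
    - [0,0,-0.034]
    - [0,0,0]
  gripper: [27,27]

```text
time: 17.77
ee_pos: [0.4958, -0.1929, 0.1226]
tcp_rot: [179.9, -0.1, -162.4]
wrist_force: [-0.4, 0.8, 0.2]
opening: 0.0229
grasp_force: 0.2
```

Call:
send_rows:
  linear:
    - [0,-0.0005,0]
    - [0,0,0]
  twist:
    - [0,0,-0.034]
    - [0,0,0]
  gripper: [27,27]

```text
time: 18.02
ee_pos: [0.496, -0.1934, 0.1226]
tcp_rot: [179.9, -0.1, -162.0]
wrist_force: [0.3, 1.6, 0.5]
opening: 0.0225
grasp_force: 0.2
```

```bash
python3 chk.py 61.5
```

```text
[246 179   9   6  24] [250.5 181.8]
[230 217   2   6   7] [230.9 219.3]
[269 222   6   5  13] [271.8 223.9]
tool angle 61.20685099074731 r 0.0853
18.075 pos [ 0.496  -0.1934  0.1226] rot [ 1.7987e+02 -1.3000e-01 -1.6202e+02] F [-0.36  0.25  0.09] T [ 0.08 -0.04 -0.07] op 0.0231 g 0.2
tool shift [-0.0003 -0.0004  0.0001] twist/10deg [ 0.013 -0.013 -0.022]
Fx,Fy tool 0.26075886546497656 0.3522863071746753
```

Call:
send_rows:
  linear:
    - [0,-0.0005,0]
    - [0,0,0]
  twist:
    - [0,0,-0.034]
    - [0,0,0]
  gripper: [27,27]

```text
time: 18.32
ee_pos: [0.4961, -0.1939, 0.1226]
tcp_rot: [179.9, -0.1, -161.7]
wrist_force: [-0.0, 1.3, -0.3]
opening: 0.0231
grasp_force: 0.3
```

Call:
send_rows:
  linear:
    - [0,-0.0005,0]
    - [0,0,0]
  twist:
    - [0,0,-0.034]
    - [0,0,0]
  gripper: [27,27]

```text
time: 18.58
ee_pos: [0.4962, -0.1941, 0.1226]
tcp_rot: [179.8, -0.1, -161.3]
wrist_force: [-0.2, 2.7, -0.0]
opening: 0.0231
grasp_force: 1.5
```

```bash
python3 chk.py 61.5
```

```text
[248 179   8   6  24] [251.3 181.3]
[230 217   2   6   7] [230.9 219.4]
[269 222   6   5  11] [271.7 224.2]
tool angle 61.706727086953066 r 0.0853
18.625 pos [ 0.4962 -0.1941  0.1225] rot [ 1.7983e+02 -1.3000e-01 -1.6133e+02] F [-0.11  3.21  0.47] T [0.72 0.04 0.03] op 0.0232 g 1.6
tool shift [-0.0003  0.0003  0.    ] twist/10deg [ 0.017 -0.013  0.047]
Fx,Fy tool -0.9190063906386726 3.0756154049343847
```

Call:
send_rows:
  linear:
    - [0,-0.0004,0]
    - [0,0,0]
  twist:
    - [0,0,-0.027]
    - [0,0,0]
  gripper: [27,27]

```text
time: 18.88
ee_pos: [0.4963, -0.1943, 0.1225]
tcp_rot: [179.8, -0.1, -161.0]
wrist_force: [-0.9, 6.3, 0.6]
opening: 0.0227
grasp_force: 2.6
```

```bash
python3 chk.py 61.5
```

```text
[248 179   7   6  19] [251.2 181.4]
[231 218   2   8  10] [231.5 221.5]
[269 223   6   4   9] [271.6 224.4]
tool angle 61.83976072706153 r 0.0853
18.925 pos [ 0.4964 -0.1943  0.1226] rot [ 1.7981e+02 -1.2000e-01 -1.6104e+02] F [-1.23  4.43  1.51] T [ 1.15  0.11 -0.03] op 0.0229 g 2.6
tool shift [-0.0003  0.0005  0.0001] twist/10deg [ 0.019 -0.013  0.076]
Fx,Fy tool -0.2750403342298453 4.587331554246678
```

Force has built up and the visible strip of the knob now lies at the home height, so the pin looks home. I'll unload, open, rise and check.

Call:
send_rows:
  linear:
    - [0,0.001,0]
    - [0,0.0008,0]
    - [0,0,0]
    - [0,0,0]
    - [0,0,0]
    - [0,0,0]
  twist:
    - [0,0,0]
    - [0,0,0]
    - [0,0,0]
    - [0,0,0]
    - [0,0,0]
    - [0,0,0]
  gripper: [27,27,35,45,55,55]

```text
time: 19.68
ee_pos: [0.4958, -0.1931, 0.1226]
tcp_rot: [179.9, -0.1, -161.1]
wrist_force: [0.1, -0.4, -0.3]
opening: 0.0468
grasp_force: 0.0
```

Call:
send_rows:
  linear:
    - [0,0,-0.01]
    - [0,0,-0.03]
    - [0,0,-0.04]
    - [0,0,-0.04]
    - [0.04,0,0]
    - [0.05,0,0]
    - [0.05,0,0]
    - [0,0,0]
  twist:
    - [0,0,0]
    - [0,0,0]
    - [0,0,0]
    - [0,0,0]
    - [0,0,0]
    - [0,0,0]
    - [0,0,0]
    - [0,0,0]
  gripper: [55,55,55,55,55,55,55,55]

```text
time: 20.68
ee_pos: [0.3617, -0.2394, 0.2444]
tcp_rot: [180.0, -0.1, -161.2]
wrist_force: [-0.1, 0.5, 0.2]
opening: 0.0471
grasp_force: 0.0
```

```bash
python3 - <<'E'
from rel import *
rel([.35,-.2,.2],0)
t=camera('side');p=camera('top')
a=cv2.resize(t[190:270,205:305],None,fx=5,fy=5,interpolation=3);b=cv2.resize(p[150:230,255:340],None,fx=4,fy=5,interpolation=3)
cv2.imwrite('pics/k1.png',np.hstack([a,b])[:,:,::-1])
for n,im,(x0,y0,x1,y1) in(('side',t,(220,195,260,235)),('top',p,(295,195,335,222))):
    h=cv2.cvtColor(im,cv2.COLOR_RGB2HSV); m=cv2.inRange(h,(0,140,60),(8,255,255))|cv2.inRange(h,(172,140,60),(180,255,255))
    k=np.zeros_like(m);k[y0:y1,x0:x1]=255
    N,_,st,ce=cv2.connectedComponentsWithStats(m&k)
    for i in range(1,N):
        if st[i,4]>5: print(n,st[i],ce[i].round(1),onz(n,*ce[i],.128).round(4))
A=np.array([.5772,-.1672]);a=np.radians(136.7+61.3);c=A+.085*np.array([np.cos(a),np.sin(a)])
for z in(.108,.128,.1164,.1364): print(z,proj('side',[*c,z]).round(1),proj('top',[*c,z]).round(1))
E
```

```text
20.675 pos [ 0.3617 -0.2394  0.2444] rot [ 1.7997e+02 -8.0000e-02 -1.6123e+02] F [-0.06  0.46  0.19] T [-0.   -0.07  0.05] op 0.0471 g 0.0
tool shift [-0.0016  0.041   0.0445] twist/10deg [ 1.1000e-02  3.0000e-03 -1.6123e+01]
side [231 216   9  11  83] [235.4 220.7] [ 0.4968 -0.205   0.128 ]
top [316 203   9   9  69] [320.1 207. ] [ 0.4964 -0.1924  0.128 ]
0.108 [235.  224.1] [319.2 207.3]
0.128 [234.7 216.9] [320.6 207. ]
0.1164 [234.9 221.1] [319.8 207.2]
0.1364 [234.6 213.8] [321.2 206.9]
```

View pics/k1.png

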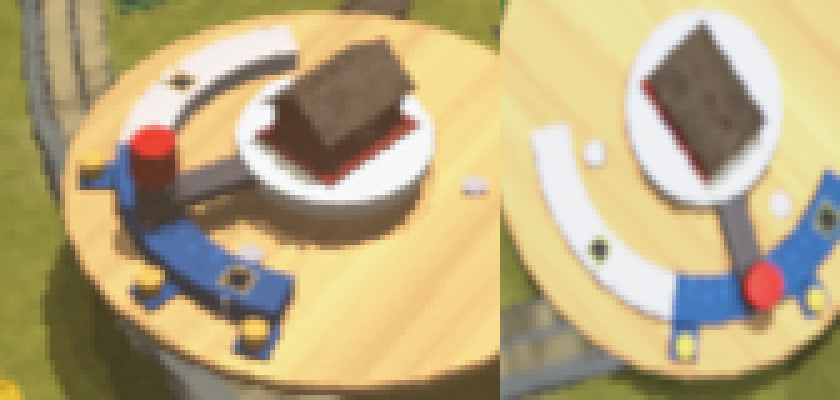

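The knob sits over the next hole at top px (320,207). Its centroid in the side view is at row 220.7; home predicts about 220.5 and riding on the plate about 217.5. So the pin is fully home, and the shed still stands on the turntable.

```bash
python3 -c "
from workcell import ticket
print(ticket.job_done())"
```

```text
the job is handed in; nothing more can be done
None
```

I turned the stand on about 61° to the next hole and handed the job in at about 21 s; the cameras show the pin fully home, the shed still standing on the turntable, and the hand-in returned no verdict.

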